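# Clamp the dowel jar shut

### The job

The beech dowels must stay dry. Swing the wire bail of the blue-lidded jar of dowels over its lid, past dead centre, until it has snapped fully home on the other side and clamps the lid shut. Leave the bail of the red-lidded screw jar open as it is.

Things in the scene. Friction and masses are not known exactly. Their poses are not given: they have to be found in the camera images.
- blue_bail (a joint): Angle (rad) of the wire bail of the blue-lidded glass jar of dowels. 0: fully open, leaning 60 deg back over the jar's +x side; grows as it swings up (upright at 1.05) and over the lid to the -x side; dead centre 1.70; closed stop 2.125 (62 deg past upright). Starts at 0.1 to 0.33 and stays there. Takes 2 to 3 N at the grip; let go at 1.5 it springs back open, past 1.85 it snaps to the stop.
- blue_grip (a point): Centre of the blue grip sleeve on the bail's crossbar: 12 mm thick, 56 mm long, parallel to the jar's y axis. It moves on a circle of radius 95 mm about the bail's hinge axis (through point blue_hinge). The bail is a U of 4 mm steel wire, 106 mm wide, its legs outside the jar.
- blue_hinge (a point): Centre of the bail's hinge axis, inside the blue-lidded jar, 80 mm above the bench. Axes: y along the hinge, z up, x toward the side over which the open bail leans (it is swung toward -x). Jar 84 mm, lid 86 mm in diameter; the lid's top with its wire is 28 mm above this point. The round wooden foot (124 mm, 12 mm high) is screwed to the bench: the jar cannot move.
- red_bail (a joint): Angle (rad) of the bail of the red-lidded jar of screws, a bystander of the same make with a red grip, 0.2 to 0.4 m to the left or right of the blue one. Same meaning; starts at 0.1 to 0.33 and must stay open.

How it is judged:
By the outcome, as a careful person would: the job done as asked, in the order asked, and still so for the second after the job is handed in, with the robot touching nothing.
It also fails if it takes over 32 s, if anything falls off the work surface, if the arm or the gripper's body presses on something with over 40 N, if the wrist force passes 120 N, or if a joint passes its speed limit or range.

### The arm

A 7-joint arm with a two-finger parallel gripper is mounted at the origin on the work surface; the furniture and walls round the work are solid. World frame = base frame: x ahead of the robot, y to its left, z up, the work surface at z = 0. Lengths are in m, angles in rad, forces in N, time in s.
With the tool pointing down it reaches from about 0.425 to 0.95 m from the base axis. Payload 4.7 kg.
Tool frame: the origin (TCP) lies on the centre line of the jaws, within the pads' length; the fingertips stand robot.nose_length ahead of it and the grasp point (between the pads) lies 8 mm behind it (robot.nose_length is the distance from the TCP to the fingertips, in m); z points along the fingers, y is the line along which they close (so a half turn about z gives the same grasp; the last joint's range is limited). The gripper opens to 85 mm and grips with 20 to 120 N. Pads are 22 mm wide; open, the fingers measure 114 mm over their backs; the gripper's body (76 mm by 85 mm) begins 54 mm behind the grasp point. The pads swing forward as they close: fully open they stand 13 mm farther back than shut.
Start: joints at [1.242, 0.469, -0.049, 1.532, 0.024, 1.141, -0.082], TCP at [0.199, -0.645, 0.242] pointing down, gripper open.
Joint ranges: [-2.59, 2.59], [-0.33, 1.99], [-1.39, 1.29], [0.1, 2.45], [-1.04, 4.18], [0.21, 1.99], [-2.66, 2.66]. Speed limits (rad/s): [2.57, 2.57, 3.14, 3.14, 3.14, 3.14, 3.14].

### API

Orientations are given as [roll, pitch, yaw] about the fixed x, y, z axes, in that order (R = Rz(yaw) Ry(pitch) Rx(roll)).
In Python, from plant import robot gives the robot as it stands. Calls block until the motion is done:
- robot.goto(position, orientation): joint-space move of the TCP to a pose.
- robot.move_straight(position, vel=0.15, attitude=None, contact_N=None): straight line of the TCP; attitude=None keeps the orientation; vel is the mean speed in m/s. With contact_N (N) it stops when the force on the tool has changed by that much, and returns True; else False.
- robot.move_joints(angles): joint-space move.
- robot.grip(opening, strength=None): opening from 0.0 (shut) to 1.0 (fully open); strength is the grip in N (None keeps the last); returns when the fingers have stopped.
- robot.sleep(seconds).
- robot.inverse_kinematics(position, orientation): joint angles nearest the present ones, or None.
- robot.sense(): the state.
- robot.grab_frame(name): name is "side" or "top"; returns a dict with "image" (384x512x3 uint8, red, green, blue), "range_z" (384x512 float32, m along the optical axis (not along the pixel's ray), 0 where there is no reading), "fx", "fy", "cx", "cy" (pixels), "R" (3x3) and "t" (3): a world point X has camera coordinates R X + t. Camera axes: x right, y down, z forward; pixel columns grow to the right and rows downward; lengths in m; the calibration is good to about 2 mm. A picture is of the moment at which its call begins.
A pose or a line that the arm cannot do raises robot.IKError and nothing moves.
- robot.close_job(): hands the job in; it is judged then, once.
The state is a dict: "t": time; "joint_pos": joint angles; "joint_velocities": joint speeds; "effort": joint torques, N m; "tcp_pos": TCP position; "tcp_rot": TCP orientation; "wrist_force": force on the tool from outside, world axes, zero at the start; "torque": the same for the moment, N m; "opening": opening from 0.0 (shut) to 1.0 (fully open); "gripper_force": force on a finger pad.
Only numpy, scipy, OpenCV 4.12 (cv2) and the standard library are available. Lean on these libraries where they do the work, as an engineer would, in place of code of your own. Each camera call takes 0.05 s, during which the arm holds its last target. There are 200 camera calls.

## Working session

There is one attempt and no reset: what is moved stays moved. The work goes in short steps, each a Python script; the robot and the scene stay as the last script left them, time stands still between calls to the robot, and variables do not carry over. Pictures are saved under pics/ and viewed, at most 10 in all, crops included, and the job is handed in when it is done.

```bash
mkdir -p pics; ls; python3 - <<'E'
from plant import robot
import cv2,numpy as np
s=robot.sense();print(s['t'],s['tcp_pos'],s['tcp_rot'],s['opening'],robot.nose_length)
for n in("side","top"):
    f=robot.grab_frame(n);cv2.imwrite(f"pics/{n}0.png",f["image"][:,:,::-1]);np.savez(f"{n}0.npz",**f)
    print(n,f["fx"],f["cx"],f["cy"],f["R"],-f["R"].T@f["t"])
E
```

```text
pics
0.0 [ 0.19916723 -0.64434669  0.2412645 ] [-3.13963482e+00  9.34905904e-05  2.99783968e-01] 1.001354822586766 0.011
side 388.210883318044 257.53701552376117 188.98594484216434 [[-0.99930278 -0.02976251  0.02254222]
 [-0.03330761  0.43786312 -0.89842445]
 [ 0.01686896 -0.89854888 -0.43854915]] [0.59903357 0.75836882 0.50800875]
top 409.1628705603432 254.74940351794052 188.50473275599606 [[ 0.00580514 -0.99998186 -0.00160718]
 [-0.98297842 -0.00541128 -0.18364137]
 [ 0.18362934  0.00264588 -0.982992  ]] [0.42096873 0.01987055 1.00284718]
```

View pics/side0.png

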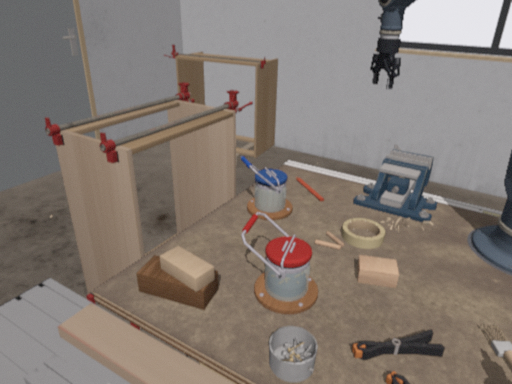

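View pics/top0.png

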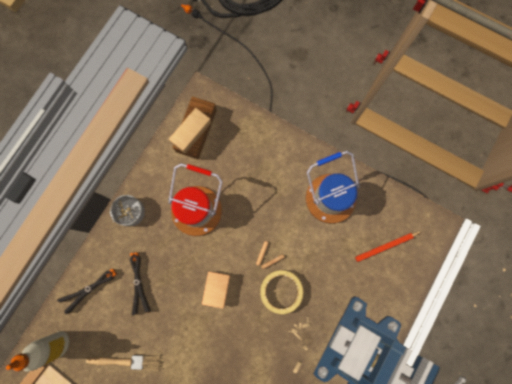

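The side view shows the blue lid near (270,177) with its grip near (247,162), and the red jar nearer the camera. In the top view the blue lid is at about (338,190) and the blue grip at (330,158), leaning roughly toward +x. The furniture stands beyond it on the upper right.

```bash
cat > h.py <<'E'
import cv2,numpy as np
def blobs(f,x0,x1,y0,y1,amin=20):
    hsv=cv2.cvtColor(f["image"],cv2.COLOR_RGB2HSV)
    m=cv2.inRange(hsv,(105,140,60),(128,255,255)); k=np.zeros_like(m);k[y0:y1,x0:x1]=255
    m=m&k
    n,l,st,c=cv2.connectedComponentsWithStats(m)
    return [(st[i],c[i],l==i) for i in range(1,n) if st[i][4]>=amin]
def ray(f,uv):
    d=np.array([(uv[0]-f["cx"])/f["fx"],(uv[1]-f["cy"])/f["fy"],1.])
    return -f["R"].T@f["t"],f["R"].T@d
def onz(f,uv,z):
    o,d=ray(f,uv);return o+d*(z-o[2])/d[2]
def cloud(f,m):
    v,u=np.nonzero(m&(f["range_z"]>0));z=f["range_z"][v,u]
    c=np.stack([(u-f["cx"])/f["fx"]*z,(v-f["cy"])/f["fy"]*z,z],1)
    return (c-f["t"])@f["R"]
def tri(f,a,g,b):
    o1,d1=ray(f,a);o2,d2=ray(g,b)
    s=np.linalg.lstsq(np.stack([d1,-d2],1),o2-o1,rcond=None)[0]
    p,q=o1+s[0]*d1,o2+s[1]*d2
    return (p+q)/2,np.linalg.norm(p-q)
E
python3 - <<'E'
from h import *
S=dict(np.load("side0.npz"));T=dict(np.load("top0.npz"))
for f,b in((S,(225,300,145,200)),(T,(300,370,145,225))):
    for st,c,m in blobs(f,*b,amin=8):
        P=cloud(f,m);r=cv2.minAreaRect(np.argwhere(m)[:,::-1].astype(np.float32))
        print(st,c.round(1),r,len(P),np.median(P,0).round(3) if len(P) else 0,P.min(0).round(3),P.max(0).round(3))
        if f is T:print('z.108',onz(f,c,.108),onz(f,r[0],.106))
a=cv2.resize(S["image"][140:225,225:310],None,fx=6,fy=6,interpolation=2);b=cv2.resize(T["image"][140:225,295:370],None,fx=4,fy=6)
cv2.imwrite("pics/c.png",np.hstack([a,cv2.resize(b,(290,510))])[:,:,::-1])
# obstacles: points near the jar (top view range)
P=cloud(T,np.ones((384,512),bool));d=np.hypot(P[:,0]-.6,P[:,1]+.17);q=P[(d<.45)&(P[:,2]>.12)]
print(len(q),q.min(0),q.max(0))
for y in np.arange(-.7,.1,.1):
  w=P[(abs(P[:,1]-y)<.05)&(P[:,2]>.15)&(P[:,0]>.3)]
  print(y.round(2),(w[:,0].min(),w[:,2].max()) if len(w) else None)
E
```

```text
[242 157   8  10  35] [245.4 161.1] ((245.34425354003906, 161.21310424804688), (10.755098342895508, 3.3289592266082764), 50.194427490234375) 35 [ 0.648 -0.128  0.151] [ 0.637 -0.153  0.146] [ 0.657 -0.108  0.153]
[260 170  17  15  60] [268.2 176.9] ((268.7351379394531, 176.6014862060547), (20.615406036376953, 4.221585273742676), 39.289405822753906) 59 [ 0.59  -0.138  0.103] [ 0.57  -0.187  0.093] [ 0.611 -0.119  0.106]
[275 170  11  14  82] [280.8 176.4] ((280.8965759277344, 175.25865173339844), (14.312403678894043, 7.7470808029174805), 66.80140686035156) 81 [ 0.557 -0.149  0.104] [ 0.546 -0.186  0.094] [ 0.572 -0.127  0.106]
[256 175  12  10  47] [260.3 180.1] ((260.73077392578125, 180.65383911132812), (14.144856452941895, 4.160251617431641), 33.6900634765625) 47 [ 0.61  -0.132  0.098] [ 0.592 -0.154  0.091] [ 0.621 -0.121  0.103]
[318 153  23  12 100] [328.9 158.4] ((329.137939453125, 158.3448486328125), (4.085297584533691, 24.14039421081543), 68.19859313964844) 99 [ 0.647 -0.137  0.151] [ 0.634 -0.161  0.147] [ 0.66  -0.113  0.154]
z.108 [ 0.65821148 -0.14463401  0.108     ] [ 0.6
[... 191 characters left out ...]
.103] [ 0.573 -0.196  0.098] [ 0.622 -0.124  0.108]
z.108 [ 0.60123801 -0.15312893  0.108     ] [ 0.60328247 -0.1535162   0.106     ]
[323 187  33  23 409] [341.1 200.1] ((341.5464782714844, 200.5188446044922), (16.471145629882812, 35.3155517578125), 67.06790161132812) 407 [ 0.564 -0.172  0.103] [ 0.544 -0.203  0.098] [ 0.594 -0.13   0.108]
z.108 [ 0.5631856 -0.1689952  0.108    ] [ 0.56247046 -0.17029075  0.106     ]
481 [ 0.18928217 -0.34903217  0.12003603] [0.66453738 0.20285175 0.1545116 ]
-0.7 None
-0.6 None
-0.5 None
-0.4 None
-0.3 None
-0.2 (np.float64(0.6477734392235455), np.float64(0.15439784936383175))
-0.1 (np.float64(0.6297126619554564), np.float64(0.15451159663454736))
-0.0 None
```

View pics/c.png

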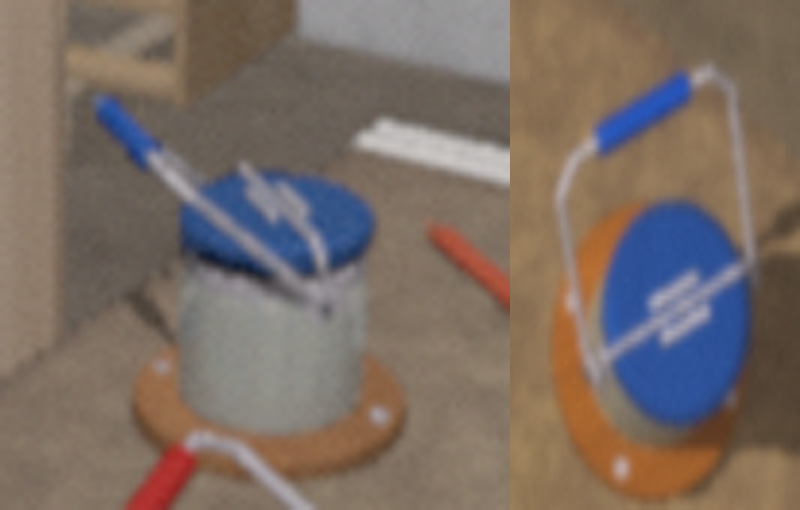

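The crop shows the bail open toward +x, with its sleeve parallel to the lid wire. The numbers agree: hinge about (0.583, -0.161, 0.080), grip about (0.647, -0.137, 0.147), radius about 96 mm, angle about 0.25 rad and yaw about 22°. I'll loosely cage the sleeve between the fingers and follow the circle, after checking IK and obstacles.

```bash
cat > p.py <<'E'
from h import *
from scipy.spatial.transform import Rotation as Ro
H=np.array([.583,-.161,.080]);YAW=.385
X=np.array([np.cos(YAW),np.sin(YAW),0]);Z=np.array([0,0,1.])
def pose(q,back=0,flip=1,k=.5,r=.095,deep=.010):
    a=np.pi/3-q; g=H+r*(np.sin(a)*X+np.cos(a)*Z)
    t=k*a; z=-np.sin(t)*X-np.cos(t)*Z; y=flip*(np.cos(t)*X-np.sin(t)*Z)
    R=np.stack([np.cross(y,z),y,z],1)
    return g+z*(deep-back),Ro.from_matrix(R).as_euler('xyz')
E
python3 - <<'E'
from p import *
from plant import robot
S=dict(np.load("side0.npz"));T=dict(np.load("top0.npz"))
m=blobs(T,300,370,145,225)[0][2]
b=m;P=cloud(T,b);c=P.mean(0);w=np.linalg.svd(P-c)[2][0];print("sleeve axis yaw",np.arctan2(-w[0]*np.sign(w[1]),abs(w[1])))
for st,c,_ in blobs(T,300,370,145,225): print(c)
print(tri(S,(245.4,161.1),T,(328.9,158.4)))
P=cloud(T,np.ones((384,512),bool)); q=P[(P[:,0]>.68)&(P[:,1]<.05)];print("frame z",np.percentile(q[:,2],[1,50,99,100]))
P=cloud(S,np.ones((384,512),bool)); q=P[(P[:,0]>.66)&(P[:,0]<1.0)&(abs(P[:,1]+.16)<.35)&(P[:,2]>.05)];print("side pts",len(q),q.min(0) if len(q) else 0,q.max(0) if len(q) else 0)
for k in(.5,0):
  for f in(1,-1):
    print(k,f)
    for qq in(.25,1,1.7,2.1):
        for bk in(0,.08):
            j=robot.inverse_kinematics(*pose(qq,bk,f,k));print(qq,bk,None if j is None else np.round(j,2))
E
```

```text
sleeve axis yaw 0.40279651612122563
[328.94 158.36]
[333.45429363 183.15235457]
[341.13691932 200.05623472]
(array([ 0.64778826, -0.13741837,  0.14673266]), np.float64(0.0001256246019114669))
frame z [-0.80979449 -0.79638268  0.08494832  0.09363096]
side pts 712 [ 0.66012495 -0.5094172   0.05002891] [0.9996052  0.18982522 0.15099566]
0.5 1
0.25 0 [ 0.38  0.77 -0.53  1.41  0.47  1.47  0.15]
0.25 0.08 [ 0.34  0.74 -0.52  1.26  0.44  1.62  0.18]
1 0 [ 0.67  0.53 -0.66  1.74  0.38  1.03  0.25]
1 0.08 [ 0.68  0.45 -0.68  1.65  0.32  1.17  0.3 ]
1.7 0 [ 0.89  0.39 -0.63  2.04  0.03  0.53  0.68]
1.7 0.08 [ 0.94  0.24 -0.62  2.   -0.12  0.7   0.82]
2.1 0 [ 1.06  0.43 -0.69  2.18 -0.42  0.29  1.23]
2.1 0.08 [ 1.11  0.24 -0.62  2.17 -0.57  0.51  1.38]
0.5 -1
0.25 0 [-0.51  0.98  1.1   1.47 -0.55  1.45 -2.13]
0.25 0.08 [-0.49  0.93  1.11  1.33 -0.49  1.59 -2.19]
1 0 [ 0.2   0.44 -0.02  1.77  0.03  0.95 -2.59]
1 0.08 [ 0.25  0.37 -0.08  1.68  0.05  1.11 -2.6 ]
1.7 0 [ 0.44  0.32 -0.09  2.06 -0.38  0.55 -2.09]
1.7 0.08 [ 0.51  0.19 -0.12  2.02 -0.32  0.72 -2.14]
2.1 0 [ 0.71  0.35 -0.26  2.2  -0.
[... 197 characters left out ...]
.66  1.75  0.38  1.    0.26]
1 0.08 [ 0.7   0.44 -0.68  1.67  0.3   1.14  0.32]
1.7 0 [ 0.74  0.46 -0.63  1.88  0.34  0.9   0.33]
1.7 0.08 [ 0.77  0.37 -0.65  1.8   0.25  1.05  0.41]
2.1 0 [ 0.76  0.47 -0.6   1.95  0.36  0.83  0.34]
2.1 0.08 [ 0.79  0.37 -0.63  1.87  0.26  0.98  0.43]
0 -1
0.25 0 [ 0.14  0.54  0.01  1.67 -0.    0.92 -2.61]
0.25 0.08 [ 0.18  0.47 -0.05  1.6   0.03  1.08 -2.64]
1 0 [ 0.21  0.44 -0.02  1.78  0.01  0.93 -2.57]
1 0.08 [ 0.26  0.36 -0.08  1.69  0.03  1.09 -2.59]
1.7 0 [ 0.27  0.39 -0.01  1.91  0.01  0.84 -2.51]
1.7 0.08 [ 0.32  0.3  -0.07  1.83  0.03  1.01 -2.52]
2.1 0 [ 0.28  0.4   0.01  1.97 -0.    0.77 -2.47]
2.1 0.08 [ 0.33  0.3  -0.05  1.9   0.02  0.94 -2.49]
```

```bash
python3 - <<'E'
from p import *
from plant import robot
robot.grip(.34)
robot.goto(*pose(.25,.11,1,.3))
p,o=pose(.25,0,1,.3)
hit=robot.move_straight(p,vel=.08,attitude=o,contact_N=6)
s=robot.sense();print(hit,s['t'],s['tcp_pos']-p,s['wrist_force'],s['opening'])
f=robot.grab_frame("side");g=robot.grab_frame("top")
a=cv2.resize(f["image"][90:230,200:330],(520,560));b=cv2.resize(g["image"][120:240,290:380],(280,560*1))
cv2.imwrite("pics/d.png",np.hstack([a,b])[:,:,::-1])
E
```

```text
False 4.6917 [0.00047437 0.00013637 0.00060611] [ 0.06130243  0.09530236 -0.53439772] 0.33966618716239905
```

View pics/d.png

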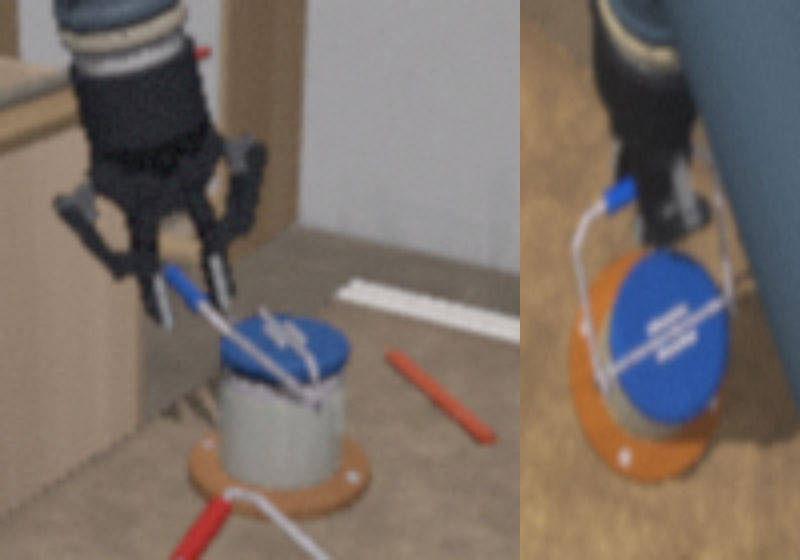

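The blue sleeve sits between the two fingers in the side crop (about (185,285)), with no contact force. Now I'll swing it.

```bash
python3 - <<'E'
from p import *
from plant import robot
for q in np.append(np.arange(.45,2.1,.15),2.14):
    p,o=pose(q,0,1,.3)
    robot.move_straight(p,vel=.12,attitude=o)
    s=robot.sense();F=s['wrist_force'];print(round(q,2),round(s['t'],2),(s['tcp_pos']-p).round(4),F.round(1))
    if np.linalg.norm(F)>35: break
f=robot.grab_frame("side");g=robot.grab_frame("top")
a=cv2.resize(f["image"][90:230,200:330],(520,560));b=cv2.resize(g["image"][120:240,290:380],(280,560*1))
cv2.imwrite("pics/e.png",np.hstack([a,b])[:,:,::-1])
E
```

```text
0.45 5.09 [ 0.0002 -0.0007  0.0009] [ 0.4 -1.  -0.6]
0.6 5.36 [ 0.0004 -0.0002  0.0002] [1.9 0.1 0.8]
0.75 5.62 [ 0.0002 -0.0001 -0.0001] [1.9 0.  0.1]
0.9 5.89 [ 0.0001 -0.0002 -0.0003] [ 0.8 -0.  -1. ]
1.05 6.16 [ 0.     -0.0002 -0.0003] [ 1.4  0.8 -1. ]
1.2 6.42 [-0.     -0.0002 -0.0003] [-0.3  0.7 -1.3]
1.35 6.69 [-0.0001 -0.0002 -0.0002] [0.7 0.3 0.2]
1.5 6.96 [-0.0002 -0.0002 -0.0002] [-0.1  0.8 -0.4]
1.65 7.22 [-0.0002 -0.0002 -0.0002] [0.7 1.  0.3]
1.8 7.49 [-0.0001 -0.0001 -0.0001] [-0.3  0.1  0.8]
1.95 7.76 [-0.0009 -0.0002 -0.0004] [-3.9 -0.8  0.3]
2.1 8.03 [0.0005 0.0001 0.0003] [ 0.5 -0.6 -0.2]
2.14 8.28 [0.001  0.0003 0.0007] [-0.3 -0.4 -0. ]
```

View pics/e.png

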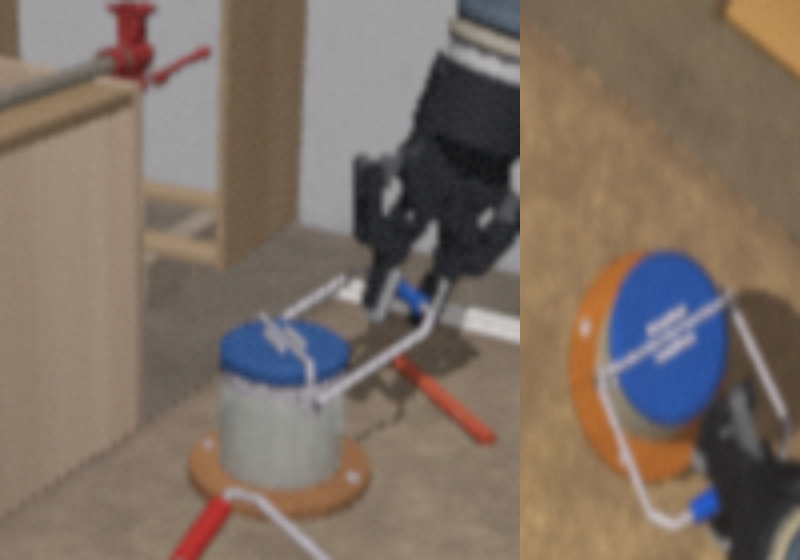

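The bail is across on the -x side with its sleeve still between the fingers, and the red bail is untouched. I'll open slightly, back out and measure the final angle.

```bash
python3 - <<'E'
from p import *
from plant import robot
robot.grip(.5)
p,o=pose(2.14,.10,1,.3)
robot.move_straight(p,vel=.1)
robot.move_straight(p+[-.10,-.10,.10],vel=.2)
robot.sleep(.3)
s=robot.sense();print(s['t'],s['wrist_force'])
f=robot.grab_frame("side");g=robot.grab_frame("top")
cv2.imwrite("pics/f.png",np.hstack([cv2.resize(f["image"][130:290,210:330],(400,533)),cv2.resize(g["image"][130:250,150:390],(400,533))])[:,:,::-1])
for F,b in((f,(270,330,150,215)),(g,(300,400,150,280))):
  for st,c,m in blobs(F,*b,amin=8):
    P=cloud(F,m)
    if len(P)==0: continue
    C=np.median(P,0);d=C-H;print(st,c.round(1),C.round(3),"jar x,z",(d@X).round(3),d[2].round(3),"angle",np.pi/3-np.arctan2(d@X,d[2]))
E
```

```text
11.125 [-0.00652612 -0.16189166  0.50593917]
[295 158  10   8  30] [299.9 161.5] [ 0.508 -0.188  0.13 ] jar x,z -0.08 0.05 angle 2.0608789284381164
[274 171  12  14  81] [280.7 177.1] [ 0.557 -0.15   0.101] jar x,z -0.02 0.021 angle 1.8088074979733935
[270 179   6   7  36] [272.2 182.3] [ 0.58  -0.124  0.098] jar x,z 0.011 0.018 angle 0.5001140527333456
[320 175  33  22 359] [333.5 183.3] [ 0.603 -0.153  0.1  ] jar x,z 0.022 0.02 angle 0.22029146424880042
[323 187  33  23 409] [341.  200.2] [ 0.563 -0.172  0.1  ] jar x,z -0.023 0.02 angle 1.9071839189532036
[346 219  23  12 102] [357.  224.4] [ 0.508 -0.197  0.13 ] jar x,z -0.083 0.05 angle 2.0709751034884496
```

View pics/f.png

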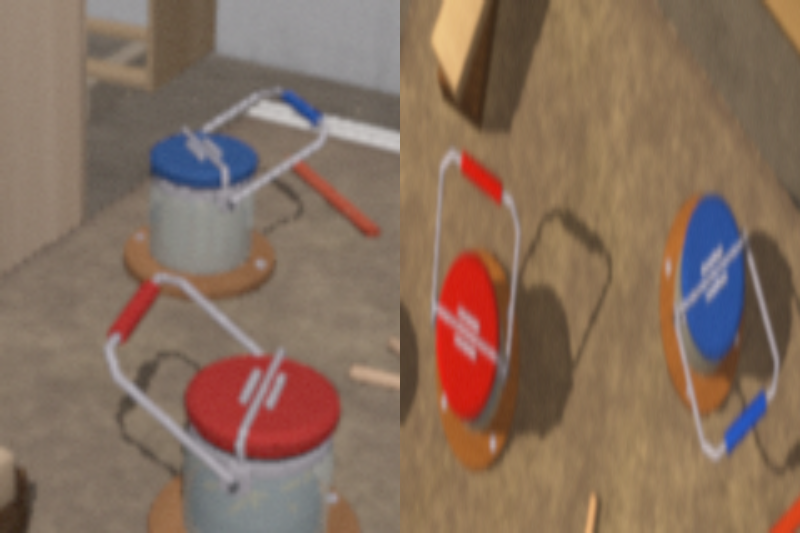

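The blue bail lies closed on the -x side. Its sleeve surface is at z 0.130, so the centre is about 0.125, which gives roughly 2.12 rad: at the stop. The red bail is still open and the robot is clear.

```bash
python3 -c "
from plant import robot
print(robot.close_job())"
```

```text
the job is handed in; nothing more can be done
None
```

The blue jar's bail is snapped home at its closed stop (measured at about 2.12 rad against 2.125), the red bail was left open and untouched, and the job was handed in at about 11 s.

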